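# Push the pump rotor home and snap its retaining clip into the shaft groove

### The job

The tubing pump's rotor was left part-way along its drive shaft: slide it fully home. Then take the retaining clip that fits the shaft (the smaller of the two standing in the service tray) and press it sideways into the shaft groove just in front of the rotor's hub until it snaps fully home and square, then let go of it. Feel for the groove and the snap instead of forcing anything (at most about 25 N on the clip and 35 N when pushing the pump's parts), and leave the larger clip, bottle, screwdriver and pump cover where they are.

Things in the scene. Friction and masses are not known exactly. Their poses are not given: they have to be found in the camera images.
- pump: Tubing pump, head open, standing on the bench; it does not move. Grey housing 150 wide (x) x 190 deep (y) x 162 mm high. Origin: centre of the underside; z up; +y = out of the front, along the horizontal steel drive shaft. A white tube bed 110 mm wide surrounds the rotor's lower half, up to z 108 mm and y 148 mm (cover studs to 118 mm). Its parts may be pushed with 35 N at most.
- shaft_line (a point): Point on the shaft axis, fixed to the pump, axes as the pump's (y along the shaft), 177 mm ahead of and 100 mm above its origin. The homed rotor's hub face lies here give or take 9 mm along y (the shaft is set in or out in its coupling, not measured): feel or see it. Shaft 20 mm thick; the groove, 14 mm thick, runs from 0.4 to 6.4 mm in front of that face; then a plain 20 mm end, 17 mm long.
- rotor (a joint): How far (m) the rotor stands out from home on the shaft: 0 = home, a hard stop; starts at 0.011 to 0.019, its hub covering the groove. Slides along the pump's y with about 4 N of friction and stays put. From the front: hub 28 mm in diameter, 18 mm long; then a disc 64 mm in diameter, whose front can be pushed above the hub; rollers; a second disc.
- clip: The clip that fits: steel U 4.5 mm thick (y), 24 wide (x), with springy arms and a grip tab, starting upright in a tray slot. Origin: centre of the eye, which seats on the shaft axis; y = eye axis, front and back alike; mouth to -z, lowest point 8 mm below. Weighs about 30 g. Lowered on the shaft it rests with the origin 12 mm above the shaft axis at the groove, 16 mm elsewhere.
- clip_tab (a point): Centre of the fitting clip's grip tab, 29 mm above its origin, axes as the clip's. Tab 12 mm wide (x), 7 mm thick (y), 28 mm high. Pressed down in the groove (-z) the clip takes about 15 N to spread its arms, then resists less and less until it snaps home, its bridge bottoming hard on the groove 12 mm below where it first rested. More than 25 N between clip and pump harms them.
- clip_large: A larger clip of the same kind, for another pump: 36 mm wide, 4.5 mm thick, tab from 19 to 47 mm above its origin, the centre of its eye. It stands in the tray's other slot; which slot holds which varies. To be left alone.
- tray: Grey service tray 110 (x) x 130 (y) x 18 mm with a black insert, top at 22 mm; fixed. Origin: centre of the underside, z up. Two slots 36 mm long (x), 5.7 mm wide (y), at y = -26 and +26 mm, floor 8 mm above the bench; the clips' axes are parallel to the tray's.
- bottle: Amber jar with a black cap, 52 mm in diameter, 85 mm high; origin: centre of the underside. To be left alone.
- screwdriver: Screwdriver, 170 mm long, black handle, lying on the bench along its x; to be left alone.
- cover: The pump head's grey cover, 112 x 90 x 14 mm, taken off and lying flat on the bench; origin: centre of the underside. To be left alone.

How it is judged:
On the way, in this order (a step that is already met when the one before it is completed fails the run):
1. the rotor is fully home on its shaft (value of joint rotor below 0.0015 m), for 0.2 s.
2. the clip is seated in the groove in front of the homed rotor (z of clip in the frame of pump between 0.0985 and 0.1015 m and x of clip in the frame of pump between -0.0015 and 0.0015 m and y of clip in the frame of pump between 0.17 and 0.191 m and angle between the y axis of clip and the y axis of pump, either way round below 0.12 rad and value of joint rotor below 0.003 m), for 0.2 s.
At the end, for the whole second after the job is handed in: The clip sits in the shaft groove: its eye is centred on the shaft axis within 1.5 mm sideways and in height, 170 to 191 mm ahead of the pump's origin, its axis within 0.12 rad of the shaft's; the rotor is held within 3 mm of home; the clip is let go and at rest (all of step 2 and linear speed of clip below 0.01 m/s); the robot touches nothing.
It fails at once if the clip is forced on the pump with more than 25 N (contact force between clip and pump above 25 N).
It fails at once if the robot pushes the pump, its shaft or its rotor with more than 35 N (contact force between any of the arm, the fingers and pump above 35 N).
It fails at once if the larger clip is moved by more than 15 mm (distance of clip_large from where it was at the start of the episode above 0.015 m).
It fails at once if the bottle, screwdriver or cover is moved by more than 15 mm (distance of any of bottle, screwdriver, cover from where it was at the start of the episode above 0.015 m).
It also fails if it takes over 53 s, if anything falls off the work surface, if the arm or the gripper's body presses on something with over 40 N, if the wrist force passes 120 N, or if a joint passes its speed limit or range.

### The arm

A 6-joint arm with a two-finger parallel gripper is mounted at the origin on the work surface. World frame = base frame: x ahead of the robot, y to its left, z up, the work surface at z = 0. Lengths are in m, angles in rad, forces in N, time in s.
With the tool pointing down it reaches from about 0.3 to 0.75 m from the base axis. Payload 8.5 kg.
Tool frame: the origin (TCP) lies on the centre line of the jaws, within the pads' length; the fingertips stand 25 mm ahead of it and the grasp point (between the pads) lies 6 mm ahead of it; x points along the fingers, y is the direction in which the jaws open and shut, and the axes are right-handed (so a half turn about x gives the same grasp; the last joint's range is limited). The gripper opens to 85 mm and grips with 20 to 120 N. Pads are 22 mm wide; open, the fingers measure 114 mm over their backs; the gripper's body (76 mm by 85 mm) begins 54 mm behind the grasp point. The pads swing forward as they close: fully open they stand 13 mm farther back than shut.
Start: joints at [-1.442, 0.381, 1.297, -0, 1.464, -0.215], TCP at [0.185, -0.518, 0.256] pointing down, gripper open.
Joint ranges: [-3.11, 3.11], [-0.89, 2.33], [0.22, 2.48], [-1.42, 4.56], [0.17, 2.85], [-2.88, 2.88]. Speed limits (rad/s): [2.39, 2.39, 3.14, 3.14, 3.14, 3.14].

### API

Orientations are given as a rotation vector (axis times angle).
In Python, from rig import status, vision, ticket gives the robot as it stands. The module is installed in compiled form; this text tells all that it offers.
- The arm moves only by the shell command python3 -m jog 'ROWS' [OPENING] [FORCE]. ROWS is JSON, one flat list of numbers, 6 for each row, row after row: the shift along the tool's x, y, z in m, then the turn, a rotation vector about the tool's x, y, z in degrees. In form: [tx, ty, tz, wx, wy, wz, tx, ty, tz, wx, wy, wz, ...]. A call has 1 to 12 rows; each row is the pose to reach, as a shift and turn from the pose measured when the call began, along the tool's axes at that moment; what a row does not reach only later rows make up. A row lasts 1/12 s, in which the tool goes at most 41.7 mm and 7.16 degrees, less where a joint would pass 70% of its speed; a pose out of reach is approached as far as the arm can. A call with a gripper value outside its range is refused whole. OPENING is the finger opening in m, from 0 to 0.0854, set as the call begins (- or left out, the last holds). The fingers move at their own pace and stop on an object; FORCE is the grip in N (left out, the last holds). Time passes only in rows, so rows that repeat a pose let the fingers close. It gives the time, the measured TCP pose, the force and the opening at its end, in the units of the state.
- status.observe(): the state, without advancing time (a new reading comes with each control period).
- vision.snapshot(name): name is "scene" or "top" or "wrist"; returns a dict with "pixels" (384x512x3 uint8, red, green, blue), "K" (3x3 intrinsics, pixels), "cam_to_world" (4x4, takes a point from camera to world coordinates); the wrist camera has in their place "T_tool_cam" (4x4, takes a point from camera to tool coordinates, whose origin is the TCP and whose axes are the tool frame's). Camera axes: x right, y down, z forward; pixel columns grow to the right and rows downward; lengths in m; the calibration is good to about 2 mm. A picture is of the moment at which its call begins: read the wrist's pose just before it. There is no depth.
- ticket.job_done(): hands the job in, once; it reports no verdict.
The state is a dict: "time_s": time; "joint_positions": joint angles; "joint_velocities": joint speeds; "joint_torque": joint torques, N m; "position": TCP position; "tool_rot": TCP orientation; "force": force on the tool from outside, world axes, zero at the start; "ft_torque": the same for the moment, N m; "opening": finger opening in m.
Only numpy, scipy, OpenCV 4.12 (cv2) and the standard library are available. Lean on these libraries where they do the work, as an engineer would, in place of code of your own. Each camera call takes 0.05 s, during which the arm holds its last target.

## Working session

There is one attempt and no reset: what is moved stays moved. The work goes in short steps, Python scripts to look and compute and a shell command to move; the robot and the scene stay as the last step left them, time stands still between calls to the robot, and variables do not carry over. Pictures are saved under pics/ and viewed, and the job is handed in when it is done.

```bash
mkdir -p pics; ls; python3 - <<'E'
from rig import status, vision
import cv2
s=status.observe(); print({k:s[k] for k in ('time_s','position','tool_rot','force','opening')})
for n in ('scene','top','wrist'):
    d=vision.snapshot(n); cv2.imwrite(f'pics/{n}0.png',d['pixels'][:,:,::-1])
    import pickle; pickle.dump(d,open(f'pics/{n}0.pkl','wb'))
    print(n,[ (k,d[k].tolist() if hasattr(d[k],'tolist') else d[k]) for k in d if k!='pixels'])
E
```

```text
pics
{'time_s': 0.0, 'position': array([ 0.1853532 , -0.5175446 ,  0.25570435]), 'tool_rot': array([ 2.03537923,  0.35489791, -2.03523566]), 'force': array([-0.36597504,  0.23135244, -0.21341201]), 'opening': 0.08530887477543003}
scene [('K', [[495.5652469218896, 0.0, 258.188919890242], [0.0, 495.5652469218896, 193.2490175360075], [0.0, 0.0, 1.0]]), ('cam_to_world', [[0.23314124603286213, 0.6664245914967762, -0.7081831848092691, 1.2569482055136938], [0.972330600344273, -0.14868910629756943, 0.18017978050429448, -0.07839579236813808], [0.014777111774296548, -0.7305955197760147, -0.6826505866479755, 0.7535171328746434], [0.0, 0.0, 0.0, 1.0]])]
top [('K', [[407.65737206875934, 0.0, 257.95612609969567], [0.0, 407.65737206875934, 191.46566419693357], [0.0, 0.0, 1.0]]), ('cam_to_world', [[-0.02779617797731575, -0.9970262035550738, 0.07187573940078561, 0.5118316425944576], [-0.9994623880640374, 0.026469367060982563, -0.019347026973731443, 0.10299196546179398], [0.017386987524718157, -0.07237487155047138, -0.9972259376053493, 0.9393313214109636], [0.0, 0.0, 0.0, 1.0]])]
wrist [('K', [[300.7934908405846, 0.0, 258.20858702824137], [0.0, 300.7934908405846, 191.5384063534108], [0.0, 0.0, 1.0]]), ('T_tool_cam', [[-4.8511391151865547e-05, -0.2715918403227529, 0.9624125258519574, -0.11873949381803983], [0.9999995222994015, 0.0009263718305010686, 0.0003118271948728486, 9.643274878423647e-05], [-0.0009762415749890194, 0.9624120812340891, 0.27159166564358206, -0.06981045710863107], [0.0, 0.0, 0.0, 1.0]])]
```

View pics/scene0.png

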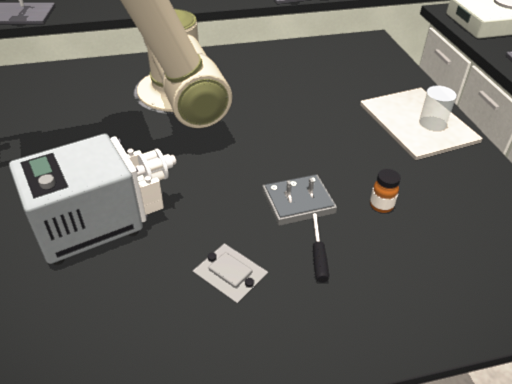

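View pics/top0.png

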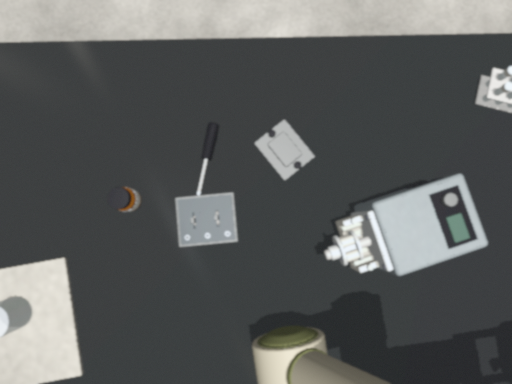

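View pics/wrist0.png

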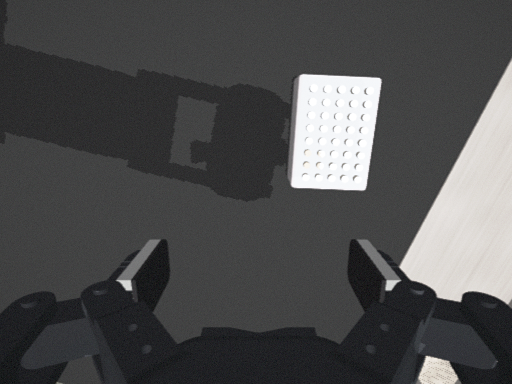

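The scene view shows the pump at the left (rotor near px 150,170), the tray near (300,198) and the cover near (230,271). The wrist view shows neither the pump nor the tray. Next I'll enlarge crops of the pump and tray.

```bash
python3 - <<'E'
import cv2
def crop(n,x,y,w,h,k,o):
    im=cv2.imread(f'pics/{n}.png')[y:y+h,x:x+w]
    cv2.imwrite(f'pics/{o}.png',cv2.resize(im,None,fx=k,fy=k,interpolation=cv2.INTER_CUBIC))
crop('top0',310,165,190,120,4,'c_top_pump')
crop('top0',165,180,85,75,8,'c_top_tray')
crop('scene0',0,125,190,140,4,'c_sc_pump')
crop('scene0',255,165,90,65,8,'c_sc_tray')
E
```

```text
(no output)
```

View pics/c_top_pump.png

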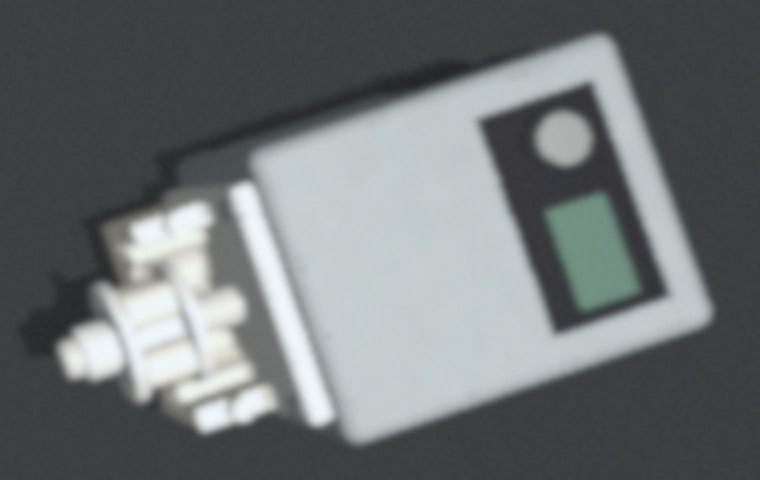

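View pics/c_top_tray.png

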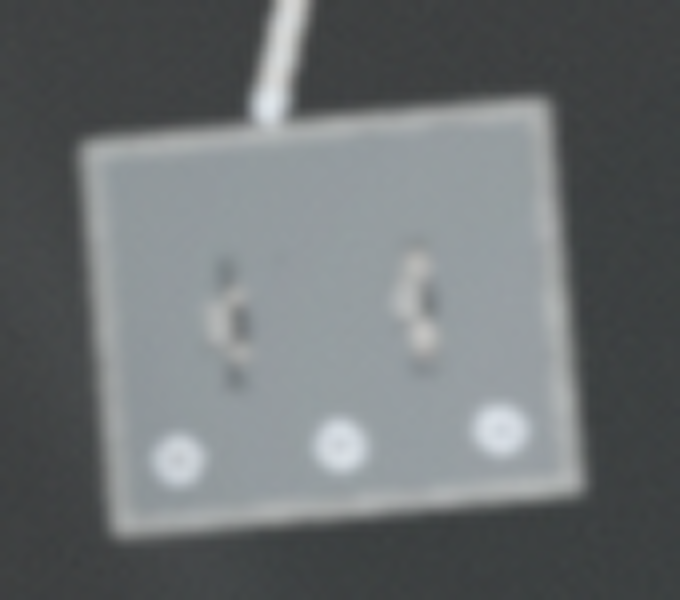

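View pics/c_sc_pump.png

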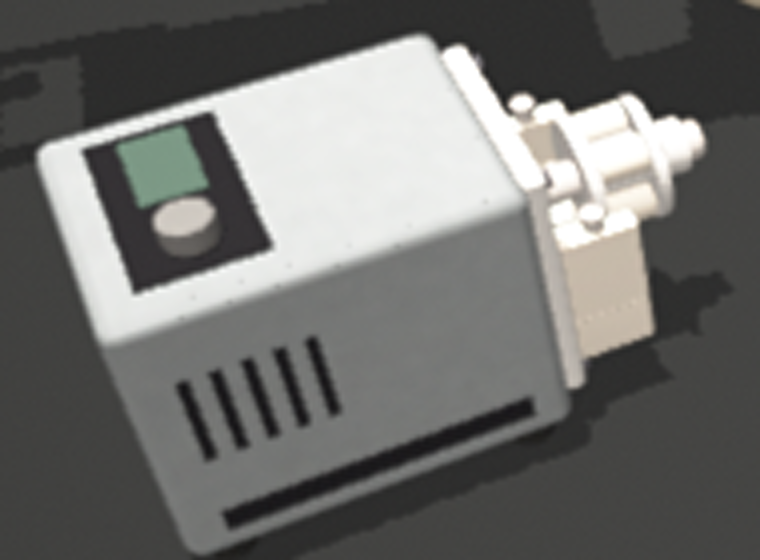

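View pics/c_sc_tray.png

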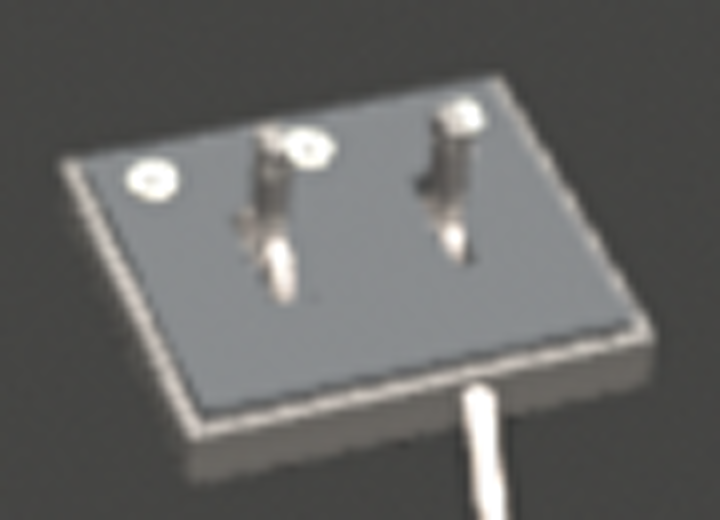

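```bash
cat > h.py <<'E'
import numpy as np, pickle, cv2
from scipy.optimize import least_squares
C={n:pickle.load(open(f'pics/{n}0.pkl','rb')) for n in ('top','scene')}
def proj(c,P):
    d=C[c] if isinstance(c,str) else c
    T=np.linalg.inv(d['cam_to_world']); p=np.atleast_2d(P)@T[:3,:3].T+T[:3,3]
    q=p@d['K'].T; return q[:,:2]/q[:,2:]
def onz(c,uv,z):
    d=C[c] if isinstance(c,str) else c
    r=d['cam_to_world'][:3,:3]@np.linalg.solve(d['K'],np.r_[uv,1]); o=d['cam_to_world'][:3,3]
    return o+r*(z-o[2])/r[2]
def place(v,P):
    c,s=np.cos(v[2]),np.sin(v[2]); P=np.atleast_2d(P)
    return np.c_[v[0]+c*P[:,0]-s*P[:,1],v[1]+s*P[:,0]+c*P[:,1],P[:,2]]
def fit(obs,v0):
    f=lambda v:np.concatenate([(proj(c,place(v,p))-np.array(q)).ravel() for c,p,q in obs])
    r=least_squares(f,v0,loss='soft_l1'); return r.x,r.fun.reshape(-1,2)
E
python3 - <<'E'
from h import *
tp=lambda x,y:(310+x/4,165+y/4); sp=lambda x,y:(x/4,125+y/4)
z=.162
P=np.array([[.075,.095,z],[.075,-.095,z],[-.075,-.095,z],[-.075,.095,z]])
T=[tp(248,156),tp(608,31),tp(717,322),tp(350,447)]
S=[sp(528,208),sp(104,348),sp(36,150),sp(432,31)]
for nm,o in (('top',[('top',P,T)]),('sc',[('scene',P,S)]),('both',[('top',P,T),('scene',P,S)])):
    v,r=fit(o,[.45,-.35,.3]); print('pump',nm,v,np.abs(r).max(),np.round(r.ravel(),1))
print('z0.1 shaft pts from top: tip px', onz('top',tp(62,358),.1))
for y in (.177,.2004,.195,.21): print(y,place(v,[[0,y,.1]]),proj('top',place(v,[[0,y,.1]])),proj('scene',place(v,[[0,y,.1]])))
tt=lambda x,y:(165+x/8,180+y/8); st=lambda x,y:(255+x/8,165+y/8)
z=.018
Q=np.array([[.055,.065,z],[.055,-.065,z],[-.055,-.065,z],[-.055,.065,z]])
T=[tt(78,142),tt(552,97),tt(588,490),tt(112,540)]
S=[st(655,335),st(195,438),st(60,158),st(500,75)]
S=[S[0],S[1],S[2],S[3]]
o1=[('top',Q,T)]
# scene: bottom-left (+x,-y), bottom-right (+x,+y), top-left (-x,-y), top-right(-x,+y)
o2=[('scene',Q,S)]
for nm,o in (('top',o1),('sc',o2),('both',o1+o2)):
    v,r=fit(o,[.5,.2,0]); print('tray',nm,v,np.round(r.ravel(),1))
for y in (-.026,.026):
  for z in (.022,.035,.08): print(y,z,place(v,[[0,y,z]]),proj('top',place(v,[[0,y,z]])),proj('scene',place(v,[[0,y,z]])))
E
```

```text
pump top [ 0.49561291 -0.24014243  0.29894095] 1.574114568297773 [-1.5 -0.7  0.4 -0.8  0.8  0.3 -0.2  1.6]
pump sc [ 0.50547113 -0.24216577  0.28958665] 2.499339172549014 [ 2.5 -1.  -1.1  0.5 -0.8 -0.2  0.6  0.1]
pump both [ 0.49823361 -0.24181064  0.29357021] 3.7770221418248013 [-0.6 -2.4  1.5 -2.   1.5 -0.8  0.3 -0.   2.6 -3.8 -0.2 -2.4 -0.2 -2.5
  0.5 -2.1]
z0.1 shaft pts from top: tip px [ 0.43929892 -0.04796785  0.1       ]
0.177 [[ 0.44701485 -0.07238326  0.1       ]] [[337.21537387 250.35480855]] [[164.66749079 162.56866758]]
0.2004 [[ 0.44024356 -0.04998438  0.1       ]] [[326.46271062 254.00594716]] [[175.19228991 159.05689626]]
0.195 [[ 0.44180616 -0.05515335  0.1       ]] [[328.94619753 253.16266259]] [[172.77954654 159.86194754]]
0.21 [[ 0.43746559 -0.0407951   0.1       ]] [[322.04450224 255.50617932]] [[179.45811089 157.63353534]]
tray top [0.51797719 0.20242195 0.07128694] [ 0.9  0.3 -0.9  0.3 -0.8 -0.1  0.8 -0.5]
tray sc [0.52102915 0.20045251 0.06749574] [ 0.2  0.  -0.3 -0.3  0.3  0.4 -0.2 -0.1]
tray both [0.51894152 0.20140778 0.06872422] [ 1.4 -0.2 -0.4 -0.  -0.4 -0.5  1.2 -1.1  0.3 -0.8 -0.1 -1.   0.5 -0.3
 -0.2 -0.8]
-0.026 0.022 [[0.52072694 0.17546915 0.022     ]] [[218.42459791 217.97667217]] [[288.10773329 196.06501861]]
-0.026 0.035 [[0.52072694 0.17546915 0.035     ]] [[217.95810155 217.93242771]] [[288.44879489 191.63831188]]
-0.026 0.08 [[0.52072694 0.17546915 0.08      ]] [[216.23421983 217.76892757]] [[289.67491263 175.72428443]]
0.026 0.022 [[0.5171561 0.2273464 0.022    ]] [[195.25743961 220.21662158]] [[310.57627085 191.39562443]]
0.026 0.035 [[0.5171561 0.2273464 0.035    ]] [[194.45650703 220.2045874 ]] [[311.09998499 186.97932771]]
0.026 0.08 [[0.5171561 0.2273464 0.08     ]] [[191.49648001 220.1601124 ]] [[312.98194018 171.10946299]]
```

```bash
cat >> h.py <<'E'
from scipy.spatial.transform import Rotation as R
E
python3 - <<'E'
from h import *
M=R.from_rotvec([2.03537923,0.35489791,-2.03523566]).as_matrix(); print(np.round(M,3))
print('jaw yaw',np.degrees(np.arctan2(M[1,1],M[0,1])),'tool z yaw',np.degrees(np.arctan2(M[1,2],M[0,2])))
E
```

```text
[[-0.     0.337 -0.941]
 [ 0.001 -0.941 -0.337]
 [-1.    -0.001 -0.   ]]
jaw yaw -70.30178145503415 tool z yaw -160.30180854940875
```

```bash
cat >> h.py <<'E'
def goal(pos,jawyaw_deg=None):
    """print tool-axis shift/turn from now to world TCP pos, tool down with given jaw yaw"""
    from rig import status
    s=status.observe(); M=R.from_rotvec(s['tool_rot']).as_matrix()
    d=M.T@(np.array(pos)-s['position'])
    out=np.round(d*1000,2)
    w=np.zeros(3)
    if jawyaw_deg is not None:
        a=np.radians(jawyaw_deg); y=np.array([np.cos(a),np.sin(a),0]); x=np.array([0,0,-1.]); D=np.c_[x,y,np.cross(x,y)]
        w=np.degrees(R.from_matrix(M.T@D).as_rotvec())
    print('t',round(s['time_s'],2),'shift mm',out,'|d|',round(np.linalg.norm(d)*1000,1),'turn deg',np.round(w,2),'force',np.round(s['force'],1),'pos',np.round(s['position'],4))
E
python3 -c "
from h import *
goal([.4418,-.0552,.23],16.8)"
```

```text
t 0.15 shift mm [  26.34 -348.89 -397.3 ] |d| 529.4 turn deg [-8.71e+01 -6.00e-02  4.00e-02] force [-0.3  0.3  0.5] pos [ 0.1854 -0.5176  0.2559]
```

```bash
python3 -m jog '[0.0,-0.030,-0.034,-7.2,0,0, 0.0,-0.06,-0.068,-14.4,0,0, 0.0,-0.09,-0.102,-21.6,0,0, 0.0,-0.12,-0.136,-28.8,0,0, 0.0,-0.15,-0.17,-36,0,0, 0.01,-0.178,-0.203,-43.2,0,0, 0.01,-0.206,-0.235,-50.4,0,0, 0.015,-0.234,-0.267,-57.6,0,0, 0.02,-0.262,-0.299,-64.8,0,0, 0.026,-0.291,-0.331,-72,0,0, 0.026,-0.32,-0.364,-79.2,0,0, 0.026,-0.349,-0.397,-87.1,0,0]' 0.0 40
python3 - <<'E'
from h import *
goal([.4418,-.0552,.23],16.8)
E
```

```text
time_s: 1.15
position: [0.4272, -0.0795, 0.2305]
tool_rot: [1.002, 1.33, -1.001]
force: [0.4, -0.7, 0.3]
opening: -0.0
t 1.15 shift mm [  0.53  20.73 -19.3 ] |d| 28.3 turn deg [-0.81 -0.09  0.02] force [ 0.4 -0.7  0.3] pos [ 0.4272 -0.0795  0.2305]
```

```bash
python3 -m jog '[0.01,0.02,-0.019,-0.8,0,0, 0.01,0.0205,-0.019,-0.8,0,0, 0.01,0.0205,-0.019,-0.8,0,0]'
cat >> h.py <<'E'
def wsnap(name):
    from rig import status,vision
    s=status.observe(); d=vision.snapshot('wrist')
    T=np.eye(4); T[:3,:3]=R.from_rotvec(s['tool_rot']).as_matrix(); T[:3,3]=s['position']
    d['cam_to_world']=T@d['T_tool_cam']; d['state']=s
    pickle.dump(d,open(f'pics/{name}.pkl','wb')); cv2.imwrite(f'pics/{name}.png',d['pixels'][:,:,::-1]); return d
def crop(n,x,y,w,h,k,o):
    im=cv2.imread(f'pics/{n}.png')[y:y+h,x:x+w]
    cv2.imwrite(f'pics/{o}.png',cv2.resize(im,None,fx=k,fy=k,interpolation=cv2.INTER_CUBIC))
E
python3 -c "
from h import *
wsnap('w1'); goal([.4418,-.0552,.23],16.8)"
```

```text
time_s: 1.4
position: [0.4418, -0.0543, 0.22]
tool_rot: [0.989, 1.338, -0.989]
force: [-0.1, -0.3, 0.7]
opening: -0.0001
t 1.45 shift mm [-9.65  0.25 -0.08] |d| 9.7 turn deg [ 0.05 -0.1   0.06] force [ 0.3 -0.9  0.1] pos [ 0.4416 -0.0553  0.2203]
```

View pics/w1.png

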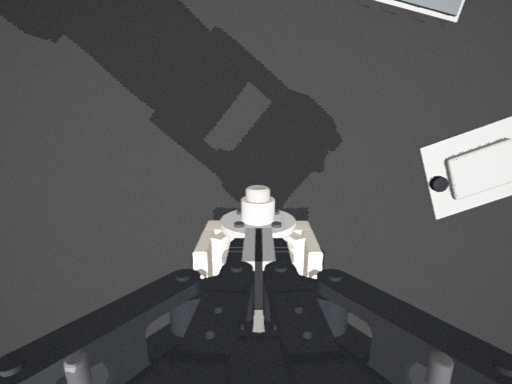

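```bash
python3 -c "
from h import *
crop('w1',185,170,145,110,5,'w1c')"
```

```text
(no output)
```

View pics/w1c.png

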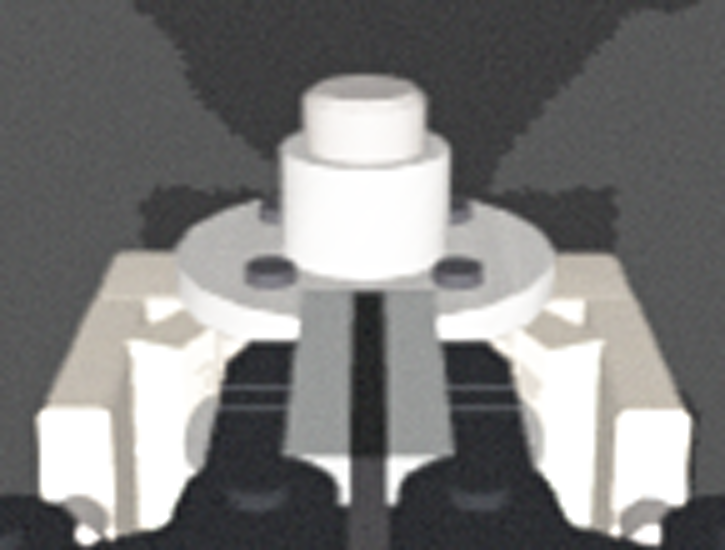

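```bash
python3 - <<'E'
from h import *
d=pickle.load(open('pics/w1.pkl','rb'))
pv=np.array([.49823,-.24181,.29357])
yaw=np.radians(16.8); a=np.array([-np.sin(yaw),np.cos(yaw)]); b=np.array([np.cos(yaw),np.sin(yaw)])
def rel(P): e=P[:2]-pv[:2]; return e@b*1000, e@a*1000
for nm,c,r,z in (('tip top',257.9,189.4,.11),('hub top edge',258,203,.113),('disc/hub',258,226,.114),('tip L',185+302/5,189.,.1),('tip R',185+427/5,189.,.1),('hub L',185+281/5,200,.1),('hub R',185+449/5,200,.1)):
    P=onz(d,(c,r),z); print(nm,np.round(P,4),'pump x,y mm',np.round(rel(P),1))
E
```

```text
tip top [ 0.4406 -0.0482  0.11  ] pump x,y mm [  0.8 202. ]
hub top edge [ 0.4437 -0.058   0.113 ] pump x,y mm [  0.9 191.7]
disc/hub [ 0.4493 -0.0762  0.114 ] pump x,y mm [  1.  172.7]
tip L [ 0.4314 -0.0535  0.1   ] pump x,y mm [ -9.5 199.6]
tip R [ 0.4511 -0.0474  0.1   ] pump x,y mm [ 11.1 199.7]
hub L [ 0.4308 -0.0636  0.1   ] pump x,y mm [-13.1 190.1]
hub R [ 0.4575 -0.0554  0.1   ] pump x,y mm [ 14.8 190.3]
```

The wrist view shows the shaft, hub and disc all centred on column 258. The shaft tip is at row 189, the hub face at row 203 and the disc at row 226, so the hub stands about 12.5 mm out. I'll go down in front of the disc and push.

```bash
python3 -m jog '[0.03,0,-0.003,0,0,0, 0.055,0,-0.003,0,0,0, 0.076,0,-0.003,0,0,0, 0.076,0,-0.003,0,0,0, 0.076,0,0,0,0,0, 0.076,0,0.003,0,0,0, 0.076,0,0.003,0,0,0]'
python3 -c "
from h import *
wsnap('w2'); goal([.4418,-.0552,.144],16.8)"
```

```text
time_s: 2.03
position: [0.4432, -0.0594, 0.1458]
tool_rot: [0.991, 1.332, -0.99]
force: [0.3, 0.8, 0.2]
opening: -0.0004
t 2.08 shift mm [ 1.61 -0.04 -3.97] |d| 4.3 turn deg [-0.02  0.   -0.06] force [0.1 0.  0.5] pos [ 0.443  -0.059   0.1456]
```

View pics/w2.png

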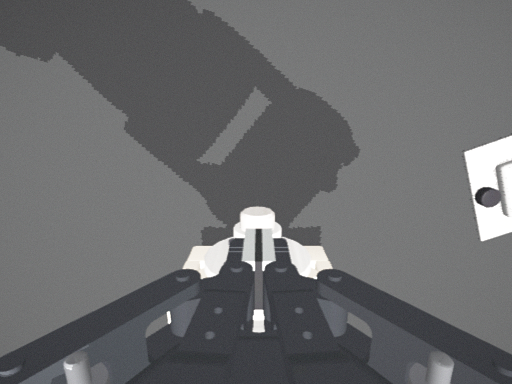

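```bash
python3 -m jog '[0,0,0.002,0,0,0, 0,0,0.004,0,0,0, 0,0,0.006,0,0,0, 0,0,0.008,0,0,0]'; python3 -m jog '[0,0,0.0015,0,0,0, 0,0,0.003,0,0,0, 0,0,0.0045,0,0,0]'
```

```text
time_s: 2.42
position: [0.4453, -0.0664, 0.1459]
tool_rot: [0.992, 1.333, -0.989]
force: [-1.0, 3.9, 3.3]
opening: -0.0003
time_s: 2.67
position: [0.4465, -0.0705, 0.1459]
tool_rot: [0.992, 1.334, -0.989]
force: [-1.0, 4.9, 2.6]
opening: -0.0002
```

```bash
python3 -m jog '[0,0,0.0015,0,0,0, 0,0,0.003,0,0,0, 0,0,0.0045,0,0,0]';python3 -m jog '[0,0,0.001,0,0,0, 0,0,0.0015,0,0,0]';
```

```text
time_s: 2.92
position: [0.4478, -0.0749, 0.1458]
tool_rot: [0.992, 1.334, -0.989]
force: [0.4, 4.1, 3.4]
opening: -0.0001
time_s: 3.08
position: [0.4483, -0.0765, 0.1459]
tool_rot: [0.992, 1.334, -0.989]
force: [-0.5, 3.6, 2.3]
opening: 0.0002
```

```bash
python3 -m jog '[0,0,0.0008,0,0,0]';python3 -m jog '[0,0,0.0008,0,0,0]'
```

```text
time_s: 3.17
position: [0.4485, -0.0773, 0.1458]
tool_rot: [0.992, 1.334, -0.989]
force: [-1.0, 4.2, 3.1]
opening: -0.0001
time_s: 3.25
position: [0.4488, -0.0782, 0.1458]
tool_rot: [0.992, 1.334, -0.989]
force: [-1.1, 3.9, 2.1]
opening: 0.0001
```

```bash
for i in 1; do python3 -m jog '[0,0,0.0008,0,0,0]'|grep -E 'pos|for';python3 -m jog '[0,0,0.0008,0,0,0]'|grep -E 'pos|for'; python3 -m jog '[0,0,0.0008,0,0,0]'|grep -E 'pos|for'; done
```

```text
position: [0.4489, -0.0786, 0.1458]
force: [-1.1, 10.8, 5.5]
position: [0.4489, -0.0786, 0.1458]
force: [-0.8, 11.6, 6.8]
position: [0.4489, -0.0786, 0.1459]
force: [-0.5, 9.4, 5.2]
```

```bash
python3 -m jog '[0,0,0.0013,0,0,0,0,0,0.0013,0,0,0]'|grep -E 'pos|for'; python3 -m jog '[0,0,0.0013,0,0,0,0,0,0.0013,0,0,0]'|grep -E 'pos|for';
```

```text
position: [0.4489, -0.0787, 0.1459]
force: [-1.3, 11.5, 5.9]
position: [0.449, -0.0788, 0.1459]
force: [-1.0, 12.2, 6.1]
```

```bash
python3 -m jog '[0,0,-0.012,0,0,0, 0,0,-0.024,0,0,0, -0.03,0,-0.03,0,0,0, -0.065,0,-0.03,0,0,0, -0.065,0,-0.03,0,0,0]' | grep -E 'time|pos|for'; python3 -c "
from h import *
wsnap('w3');crop('w3',185,150,145,110,5,'w3c'); goal([.519,.2014,.2],4.0)"
```

```text
time_s: 4.25
position: [0.4421, -0.0508, 0.2163]
force: [0.6, -0.8, 0.7]
t 4.3 shift mm [  16.35  147.11 -218.83] |d| 264.2 turn deg [12.8  -0.47 -0.31] force [ 0.3  0.1 -1.6] pos [ 0.4413 -0.0507  0.2138]
```

View pics/w3c.png

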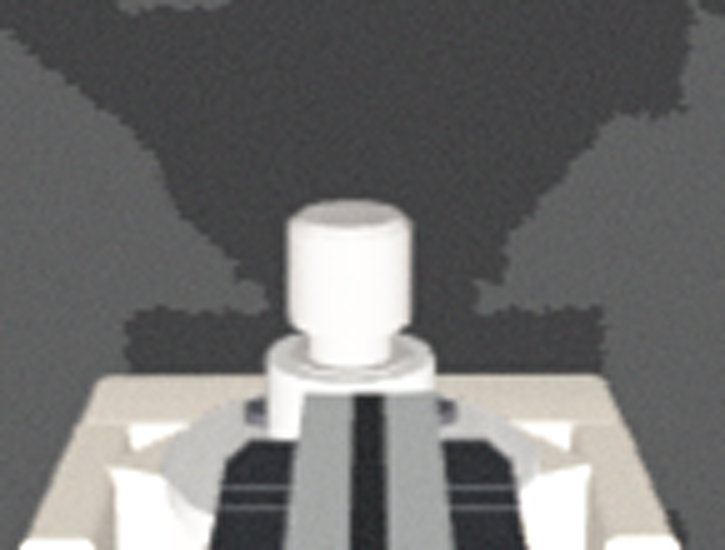

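The rotor is home: the groove is now clear between the hub face and the plain shaft end (crop rows 330–365). Next I'll move to the tray.

```bash
python3 -m jog '[0,0.022,-0.034,2,0,0, 0.005,0.044,-0.067,5,-0.4,-0.3, 0.01,0.067,-0.1,8,-0.4,-0.3, 0.016,0.089,-0.133,11,-0.4,-0.3, 0.016,0.112,-0.166,12.8,-0.4,-0.3, 0.016,0.13,-0.195,12.8,-0.4,-0.3, 0.016,0.147,-0.219,12.8,-0.4,-0.3, 0.016,0.147,-0.219,12.8,-0.4,-0.3, 0.016,0.147,-0.219,12.8,-0.4,-0.3, 0.016,0.147,-0.219,12.8,-0.4,-0.3]' 0.045 40 | grep -E 'time|pos|for'; python3 -c "
from h import *
wsnap('w4'); goal([.519,.2014,.2],4.0)"
```

```text
time_s: 5.13
position: [0.5182, 0.2013, 0.1995]
force: [-0.9, -1.1, 0.2]
t 5.18 shift mm [-0.21  0.67 -0.52] |d| 0.9 turn deg [-0.04 -0.04  0.06] force [-0.1  0.4 -0.2] pos [0.5184 0.2008 0.1998]
```

View pics/w4.png

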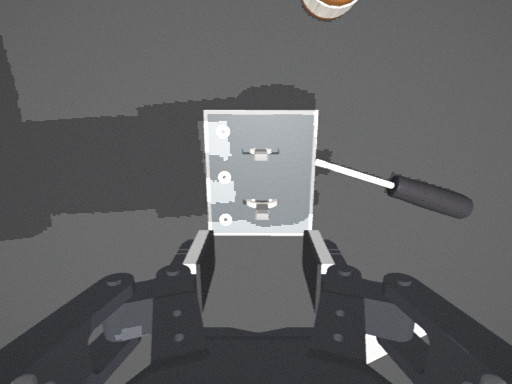

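```bash
python3 -c "
from h import *
crop('w4',195,100,130,140,5,'w4c')"
```

```text
(no output)
```

View pics/w4c.png

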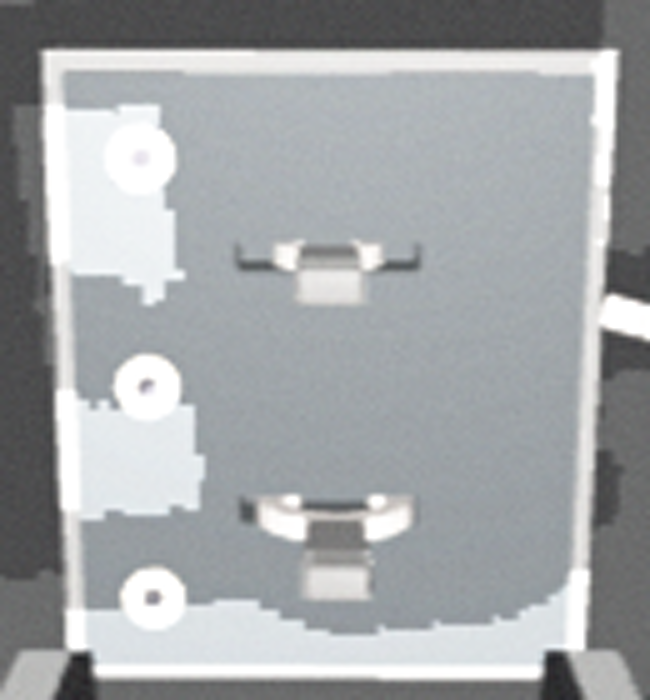

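```bash
python3 - <<'E'
from h import *
d=pickle.load(open('pics/w4.pkl','rb'))
v=[.51894,.20141,.06872]
cw=lambda x,y:(195+x/5,100+y/5)
def show(n,c,z):
    P=onz(d,cw(*c),z); e=P[:2]-v[:2]; print(n,np.round(P,4),'tray',np.round([e@[np.cos(v[2]),np.sin(v[2])]*1e3,e@[-np.sin(v[2]),np.cos(v[2])]*1e3],1))
show('tab top',(332,285.5),.059)
show('tab left',(297,285.5),.059); show('tab right',(367,285.5),.059)
show('slotL',(236,257),.022); show('slotR',(420,257),.022)
show('large tab',(337,580),.067)
for n,c in (('c1',(45,50)),('c2',(618,50)),('c3',(68,678)),('c4',(583,678))): show(n,c,.018)
P=onz(d,cw(332,285.5),.059); goal([P[0],P[1],.12],4.0)
E
```

```text
tab top [0.5199 0.2284 0.059 ] tray [ 2.8 26.9]
tab left [0.5139 0.228  0.059 ] tray [-3.2 26.9]
tab right [0.526  0.2289 0.059 ] tray [ 8.9 26.9]
slotL [0.5014 0.2268 0.022 ] tray [-15.8  26.5]
slotR [0.5376 0.2294 0.022 ] tray [20.5 26.6]
large tab [0.5245 0.1773 0.067 ] tray [  3.9 -24.5]
c1 [0.4622 0.2635 0.018 ] tray [-52.4  65.8]
c2 [0.5723 0.2713 0.018 ] tray [58.1 66.1]
c3 [0.4701 0.1325 0.018 ] tray [-53.5 -65.3]
c4 [0.5812 0.1406 0.018 ] tray [ 57.9 -65. ]
t 5.18 shift mm [ 79.8    3.54 -27.36] |d| 84.4 turn deg [-0.04 -0.04  0.06] force [-0.1  0.4 -0.2] pos [0.5184 0.2008 0.1998]
```

```bash
python3 -m jog '[0.02,0.0035,-0.027,0,0,0, 0.05,0.0035,-0.027,0,0,0, 0.08,0.0035,-0.027,0,0,0, 0.08,0.0035,-0.027,0,0,0, 0.08,0.0035,-0.027,0,0,0]' | grep -E 'time|pos|for'; python3 -c "
from h import *
wsnap('w5');crop('w5',190,150,140,115,5,'w5c'); goal([.5199,.228,.058],4.0)"
```

```text
time_s: 5.6
position: [0.5195, 0.227, 0.1195]
force: [1.6, 0.7, 1.3]
t 5.65 shift mm [62.95 -0.46 -0.66] |d| 63.0 turn deg [-0.11 -0.04  0.01] force [ 0.6 -0.2  0.9] pos [0.5204 0.2273 0.1209]
```

View pics/w5c.png

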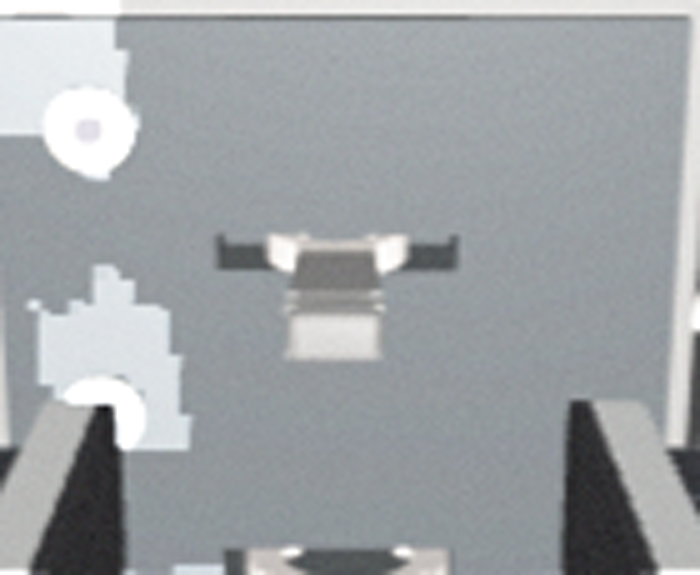

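```bash
python3 - <<'E'
from h import *
d=pickle.load(open('pics/w5.pkl','rb'))
P=onz(d,(257,217),.059); print(P, P-d['state']['position']); goal([P[0],P[1],.058],4.0)
E
```

```text
[0.51957601 0.228646   0.059     ] [ 2.79924754e-05  1.59845029e-03 -6.04907730e-02]
t 5.65 shift mm [62.95 -0.74 -1.33] |d| 63.0 turn deg [-0.11 -0.04  0.01] force [ 0.6 -0.2  0.9] pos [0.5204 0.2273 0.1209]
```

```bash
python3 -m jog '[0.03,-0.001,-0.0013,0,0,0, 0.05,-0.001,-0.0013,0,0,0, 0.063,-0.001,-0.0013,0,0,0, 0.063,-0.001,-0.0013,0,0,0, 0.063,-0.001,-0.0013,0,0,0]' | grep -E 'time|pos|for'; python3 -c "
from h import *
wsnap('w6'); goal([.5197,.2284,.058],4.0)"
```

```text
time_s: 6.07
position: [0.5202, 0.2284, 0.0596]
force: [0.2, 0.4, 0.3]
t 6.12 shift mm [ 1.98 -0.75  0.08] |d| 2.1 turn deg [-0.14 -0.06 -0.18] force [-0.  -0.4  1.3] pos [0.5204 0.2285 0.06  ]
```

View pics/w6.png

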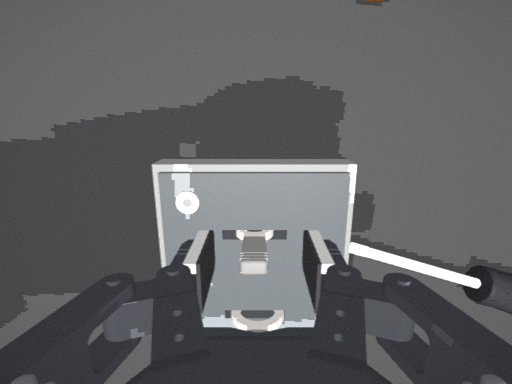

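```bash
python3 -m jog '[0.001,-0.002,0,0,0,0,0.001,-0.002,0,0,0,0,0.001,-0.002,0,0,0,0]' 0.0 60| grep -E 'time|pos|for|op'; python3 -m jog '[0,0,0,0,0,0,0,0,0,0,0,0,0,0,0,0,0,0,0,0,0,0,0,0,0,0,0,0,0,0]' 0.0 60| grep -E 'time|pos|for|op'; python3 -c "
from h import *
wsnap('w7');crop('w7',190,190,140,120,5,'w7c'); goal([.5197,.2284,.058],4.0)"
```

```text
time_s: 6.37
position: [0.5188, 0.2284, 0.0601]
force: [-2.2, 0.8, 4.6]
opening: 0.0102
time_s: 6.78
position: [0.5189, 0.2285, 0.0602]
force: [-0.8, 0.3, 1.2]
opening: 0.0104
t 6.83 shift mm [2.2  0.82 0.15] |d| 2.4 turn deg [-0.14 -0.08 -0.3 ] force [-0.8  0.4  1.9] pos [0.5189 0.2285 0.0602]
```

View pics/w7c.png

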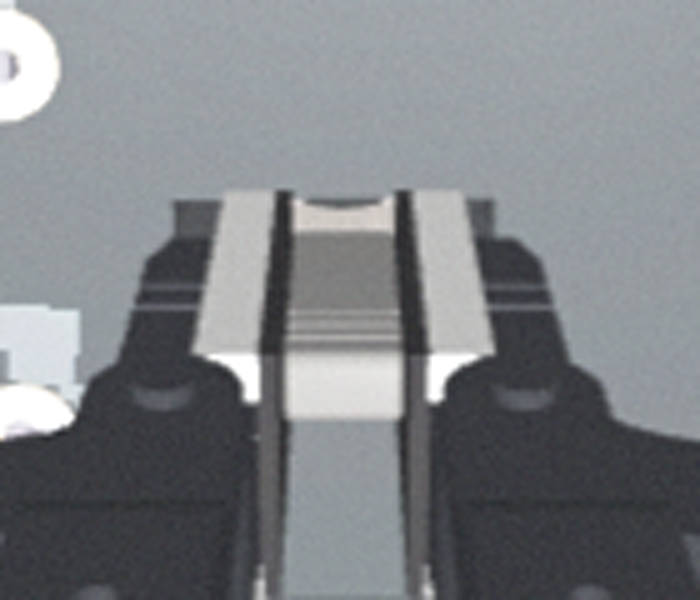

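```bash
python3 - <<'E'
from h import *
d=pickle.load(open('pics/w7.pkl','rb')); s=d['state']; M=R.from_rotvec(s['tool_rot']).as_matrix()
P=onz(d,(258.8,266.8),.059); print(P, 'tool',M.T@(P-s['position'])*1000)
E
python3 -m jog '[-0.012,0,0,0,0,0,-0.03,0,0,0,0,0,-0.06,0,0,0,0,0,-0.1,0,0,0,0,0,-0.14,0,0,0,0,0,-0.14,0,0,0,0,0]' | grep -E 'time|pos|for|op';python3 -c "
from h import *
a=np.array([-.289,.957])
g=np.array([.446,-.0688])+a*.010
print(g); goal([g[0],g[1],.2],16.9)"
```

```text
[0.52031948 0.22878951 0.059     ] tool [ 1.24262763  1.44743158 -0.1926634 ]
time_s: 7.33
position: [0.5205, 0.2289, 0.2077]
force: [0.7, 1.0, 0.2]
opening: 0.0102
[ 0.44311 -0.05923]
t 7.33 shift mm [  5.08 -96.81 282.26] |d| 298.4 turn deg [-13.02  -0.06  -1.06] force [0.7 1.  0.2] pos [0.5205 0.2289 0.2077]
```

```bash
python3 - <<'E'
from h import *
for n in ('w1','w4','w5','w6','w7'):
    d=pickle.load(open(f'pics/{n}.pkl','rb')); s=d['state']; print(n,s['time_s'],s['position'],np.round(s['tool_rot'],4),np.round(d['T_tool_cam'][:,3],4),np.round(d['cam_to_world'][:3,3],4))
    M=R.from_rotvec(s['tool_rot']).as_matrix(); print(M.T@(d['cam_to_world'][:3,3]-s['position']))
E
```

```text
w1 1.4 [ 0.44176354 -0.05429327  0.22001178] [ 0.989   1.3376 -0.9887] [-0.1187  0.0012 -0.0685  1.    ] [0.4232 0.0114 0.3389]
[-0.11874164  0.00124681 -0.06852923]
w4 5.1333 [0.51823419 0.2012885  0.19948371] [ 1.1571  1.2428 -1.1583] [-0.1187  0.0012 -0.0688  1.    ] [0.5148 0.27   0.3183]
[-0.11874127  0.00122376 -0.06880791]
w5 5.6 [0.51954802 0.22704755 0.11949077] [ 1.1575  1.243  -1.1618] [-0.1187  0.0012 -0.0688  1.    ] [0.5165 0.2958 0.2382]
[-0.11874399  0.00122076 -0.06881026]
w6 6.0667 [0.5202273  0.22840511 0.05962619] [ 1.1612  1.2394 -1.1576] [-0.1187  0.0012 -0.0688  1.    ] [0.5166 0.297  0.1784]
[-0.11873693  0.00122703 -0.06881174]
w7 6.7833 [0.51888195 0.22849771 0.06023477] [ 1.1629  1.2376 -1.1549] [-0.1187  0.0012 -0.0688  1.    ] [0.5149 0.297  0.1791]
[-0.11873296  0.00123063 -0.06881208]
```

```bash
python3 -m jog '[0.002,-0.01,0.03,-2,0,0, 0.005,-0.022,0.065,-5,0,0, 0.005,-0.035,0.1,-8,0,0, 0.005,-0.048,0.135,-11,0,0, 0.005,-0.06,0.17,-13,0,-0.5, 0.005,-0.072,0.205,-13,0,-0.5, 0.005,-0.084,0.24,-13,0,-0.5, 0.005,-0.092,0.266,-13,0,-0.7, 0.005,-0.0968,0.282,-13,0,-1, 0.005,-0.0968,0.282,-13,0,-1, 0.005,-0.0968,0.282,-13,0,-1]' | grep -E 'time|pos|for|op';python3 -c "
from h import *
goal([.44311,-.05923,.2],16.9)"
```

```text
time_s: 8.25
position: [0.443, -0.0593, 0.1999]
force: [-0.6, -0.2, 0.2]
opening: 0.0103
t 8.25 shift mm [-0.13  0.13 -0.01] |d| 0.2 turn deg [-0.13 -0.08 -0.06] force [-0.6 -0.2  0.2] pos [ 0.443  -0.0593  0.1999]
```

```bash
python3 -m jog '[0.01,0,0,0,0,0, 0.018,0,0,0,0,0, 0.018,0,0,0,0,0, 0.018,0,0,0,0,0]' | grep -E 'time|pos|for|op';python3 -c "
from h import *
wsnap('w8');crop('w8',190,190,140,120,5,'w8c');goal([.44311,-.05923,.182],16.9)"
```

```text
time_s: 8.58
position: [0.4429, -0.0584, 0.1815]
force: [0.5, 0.3, -0.2]
opening: 0.0102
t 8.63 shift mm [-0.12 -0.18  0.58] |d| 0.6 turn deg [-0.07 -0.09 -0.05] force [-0.1 -0.6  0.5] pos [ 0.4431 -0.0586  0.1819]
```

View pics/w8c.png

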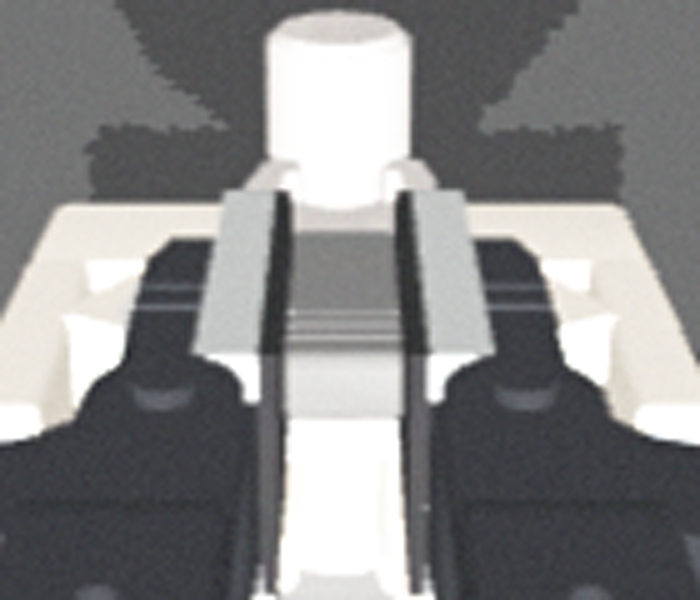

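```bash
python3 -m jog '[0.008,-0.0005,0,0,0,0, 0.016,-0.0005,0,0,0,0, 0.019,-0.0005,0,0,0,0, 0.019,-0.0005,0,0,0,0]' | grep -E 'time|pos|for|op';python3 -m jog '[0.0005,0,0,0,0,0, 0.001,0,0,0,0,0]' | grep -E 'pos|for';python3 -m jog '[0.0005,0,0,0,0,0, 0.001,0,0,0,0,0]' | grep -E 'pos|for'
```

```text
time_s: 8.97
position: [0.4422, -0.0585, 0.1619]
force: [0.6, 0.1, -0.5]
opening: 0.0101
position: [0.4423, -0.0586, 0.1609]
force: [-0.3, 0.7, 0.3]
position: [0.4423, -0.0586, 0.16]
force: [0.3, 0.3, -0.1]
```

```bash
for k in 1; do python3 -m jog '[0.0004,0,0,0,0,0]' | grep -E 'pos|for';python3 -m jog '[0.0004,0,0,0,0,0]' | grep -E 'pos|for';python3 -m jog '[0.0004,0,0,0,0,0]' | grep -E 'pos|for'; done
```

```text
position: [0.4425, -0.0587, 0.1598]
force: [-0.6, 0.3, 2.4]
position: [0.4426, -0.0587, 0.1597]
force: [-1.5, 1.1, 4.9]
position: [0.4426, -0.0587, 0.1596]
force: [-1.8, 1.3, 5.1]
```

```bash
python3 -m jog '[0.0003,-0.0003,0.001,0,0,0, 0.0003,-0.0003,0.002,0,0,0, 0.0003,-0.0003,0.003,0,0,0, 0.0003,-0.0003,0.004,0,0,0]' | grep -E 'pos|for'; python3 -m jog '[0.0003,0,0.001,0,0,0, 0.0003,0,0.002,0,0,0, 0.0003,0,0.003,0,0,0]' | grep -E 'pos|for'
```

```text
position: [0.4436, -0.0627, 0.1595]
force: [-0.6, 1.2, 6.0]
position: [0.4446, -0.0658, 0.1595]
force: [-1.5, -0.1, 4.3]
```

```bash
for k in 1; do python3 -m jog '[0.0004,0,0.0005,0,0,0,0.0004,0,0.001,0,0,0]' | grep -E 'pos|for';python3 -m jog '[0.0004,0,0.0005,0,0,0]' | grep -E 'pos|for';python3 -m jog '[0.0004,0,0.0005,0,0,0]' | grep -E 'pos|for';python3 -m jog '[0.0004,0,0.0005,0,0,0]' | grep -E 'pos|for'; done
```

```text
position: [0.445, -0.0669, 0.1591]
force: [-0.3, -0.6, 4.7]
position: [0.4453, -0.0676, 0.1587]
force: [0.5, -1.1, -1.2]
position: [0.4454, -0.0681, 0.1581]
force: [-0.1, -0.2, 0.4]
position: [0.4454, -0.0687, 0.1573]
force: [0.1, 0.2, -1.2]
```

```bash
python3 -m jog '[0.0004,0,-0.0003,0,0,0,0.0008,0,-0.0005,0,0,0]' | grep -E 'pos|for';python3 -m jog '[0.0006,0,0,0,0,0]' | grep -E 'pos|for';python3 -m jog '[0.0005,0,0,0,0,0]' | grep -E 'pos|for'; python3 -c "
from h import *
wsnap('w9');crop('w9',190,190,140,120,5,'w9c');goal([.44311,-.05923,.182],16.9)"
```

```text
position: [0.4452, -0.0682, 0.1562]
force: [-0.3, -0.1, -0.9]
position: [0.4452, -0.0681, 0.1556]
force: [-0.7, 0.8, 4.7]
position: [0.4453, -0.0681, 0.1553]
force: [-0.3, 0.0, 7.1]
t 10.93 shift mm [-26.7    0.53  -9.21] |d| 28.2 turn deg [-0.09 -0.05 -0.07] force [-0.9 -0.1  4.5] pos [ 0.4453 -0.0682  0.1553]
```

View pics/w9c.png

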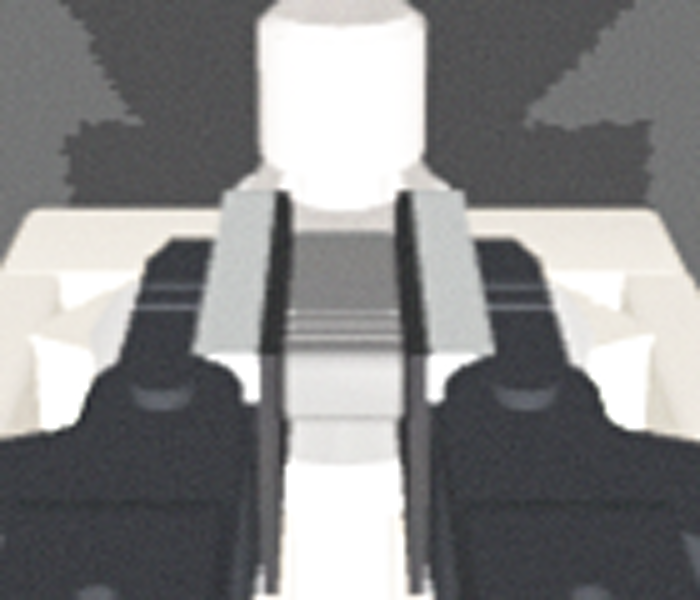

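```bash
for k in 1; do python3 -m jog '[0.0008,0,0,0,0,0]' | grep -E 'pos|for';python3 -m jog '[0.001,0,0,0,0,0]' | grep -E 'pos|for';python3 -m jog '[0.0011,0,0,0,0,0]' | grep -E 'pos|for'; done
```

```text
position: [0.4455, -0.0682, 0.155]
force: [-2.5, 0.2, 12.0]
position: [0.4456, -0.0683, 0.1547]
force: [-1.4, -0.2, 7.5]
position: [0.4458, -0.0684, 0.1544]
force: [-1.9, 1.0, 11.6]
```

```bash
for k in 1; do python3 -m jog '[0.0012,-0.0004,0,0,0,0]' | grep -E 'pos|for';python3 -m jog '[0.0012,-0.0003,0,0,0,0]' | grep -E 'pos|for';python3 -m jog '[0.0012,-0.0003,0,0,0,0]' | grep -E 'pos|for'; done; python3 -c "
from h import *
goal([.4453,-.0682,.1438],16.9)"
```

```text
position: [0.4458, -0.0688, 0.1539]
force: [-0.5, -1.1, 9.7]
position: [0.4459, -0.0691, 0.1536]
force: [-1.7, 0.3, 6.4]
position: [0.4458, -0.0692, 0.1531]
force: [-1.9, 1.3, 9.1]
t 11.43 shift mm [ 9.26 -0.25 -1.18] |d| 9.3 turn deg [-0.04  0.31 -0.38] force [-1.9  1.3  9.1] pos [ 0.4458 -0.0692  0.1531]
```

```bash
for k in 1; do python3 -m jog '[0.0013,-0.0003,-0.0006,0,0.3,-0.3]' | grep -E 'pos|for';python3 -m jog '[0.0013,-0.0002,-0.0005,0,0.2,-0.3]' | grep -E 'pos|for';python3 -m jog '[0.0013,-0.0002,-0.0004,0,0.2,-0.3]' | grep -E 'pos|for'; done; python3 -c "
from h import *
goal([.4453,-.0682,.1438],16.9)"
```

```text
position: [0.4456, -0.0688, 0.1525]
force: [0.4, -1.3, 6.4]
position: [0.4456, -0.0685, 0.1518]
force: [0.8, 1.0, 6.0]
position: [0.4456, -0.0683, 0.151]
force: [-0.0, 1.2, 4.6]
t 11.68 shift mm [ 7.2  -0.24 -0.14] |d| 7.2 turn deg [-0.03 -0.23  0.32] force [-0.   1.2  4.6] pos [ 0.4456 -0.0683  0.151 ]
```

```bash
for k in 1; do python3 -m jog '[0.001,-0.0002,0,0,-0.1,0.2]' | grep -E 'pos|for';python3 -m jog '[0.001,-0.0002,0,0,0,0]' | grep -E 'pos|for';python3 -m jog '[0.001,0,0,0,0,0]' | grep -E 'pos|for';python3 -m jog '[0.001,0,0,0,0,0]' | grep -E 'pos|for'; done; python3 -c "
from h import *
goal([.4453,-.0682,.1438],16.9)"
```

```text
position: [0.4455, -0.0683, 0.1501]
force: [-0.9, 1.3, 0.4]
position: [0.4453, -0.0682, 0.149]
force: [-0.2, 1.1, -1.2]
position: [0.4452, -0.0682, 0.1477]
force: [0.6, -1.9, -1.5]
position: [0.445, -0.0681, 0.1463]
force: [0.8, 0.1, -3.1]
t 12.02 shift mm [2.46 0.22 0.16] |d| 2.5 turn deg [-0.02 -0.15  0.12] force [ 0.8  0.1 -3.1] pos [ 0.445  -0.0681  0.1463]
```

```bash
for k in 1; do python3 -m jog '[0.0008,0,0,0,0,0]' | grep -E 'pos|for';python3 -m jog '[0.0006,0,0,0,0,0]' | grep -E 'pos|for';python3 -m jog '[0.0005,0,0,0,0,0]' | grep -E 'pos|for';python3 -m jog '[0.0005,0,0,0,0,0]' | grep -E 'pos|for'; done; python3 -c "
from h import *
goal([.4453,-.0682,.1438],16.9)"
```

```text
position: [0.4449, -0.068, 0.1449]
force: [3.5, 0.2, -5.4]
position: [0.4451, -0.068, 0.144]
force: [0.5, 0.6, 2.3]
position: [0.4452, -0.0681, 0.1436]
force: [-1.0, 1.1, 10.5]
position: [0.4452, -0.0681, 0.1436]
force: [-1.5, 1.9, 8.7]
t 12.35 shift mm [-0.17  0.06  0.12] |d| 0.2 turn deg [-0.02 -0.16  0.1 ] force [-1.5  1.9  8.7] pos [ 0.4452 -0.0681  0.1436]
```

```bash
python3 -m jog '[-0.0001,0,0,0,0,0,-0.0001,0,0,0,0,0,-0.0001,0,0,0,0,0,-0.0001,0,0,0,0,0,-0.0001,0,0,0,0,0]' 0.045 | grep -E 'pos|for|op'; python3 -c "
from h import *
wsnap('w10');crop('w10',180,190,160,130,5,'w10c');goal([.4453,-.0682,.1438],16.9)"
```

```text
position: [0.4452, -0.0681, 0.1437]
force: [-0.1, -0.6, 0.1]
opening: 0.045
t 12.82 shift mm [-0.12  0.08  0.13] |d| 0.2 turn deg [-0.03 -0.17  0.11] force [-0.2 -0.4 -0.7] pos [ 0.4452 -0.0681  0.1437]
```

View pics/w10c.png

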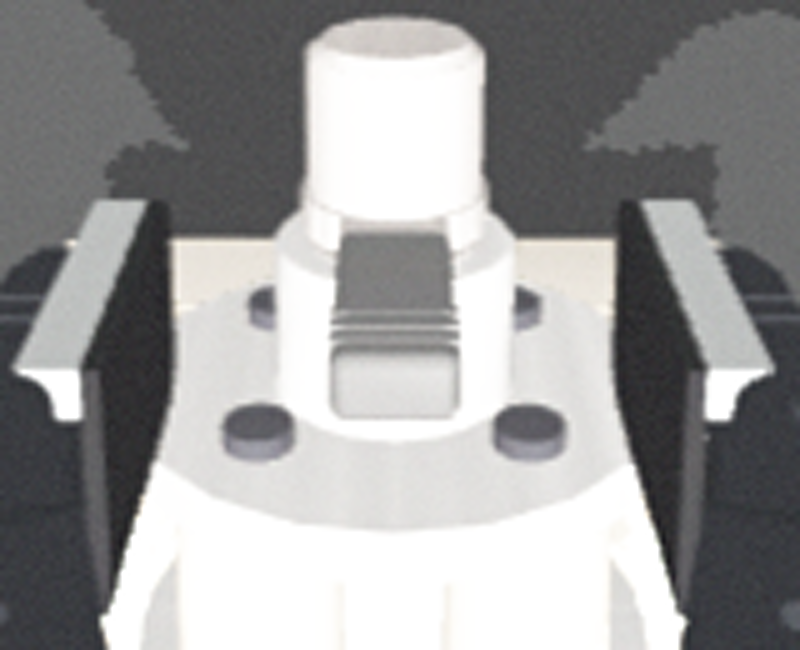

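```bash
python3 -m jog '[-0.01,0,0,0,0,0,-0.03,0,-0.002,0,0,0,-0.06,0,-0.03,0,0,0,-0.08,0,-0.04,0,0,0,-0.08,0,-0.04,0,0,0,-0.08,0,-0.04,0,0,0,-0.08,0,-0.04,0,0,0]' 0.045 | grep -E 'time|pos|for|op'; python3 - <<'E'
from h import *
from rig import vision
wsnap('w11');crop('w11',185,150,145,110,5,'w11c')
d=vision.snapshot('scene'); cv2.imwrite('pics/s2.png',d['pixels'][:,:,::-1]); crop('s2',90,120,100,100,6,'s2c')
E
```

```text
time_s: 13.4
position: [0.4336, -0.0301, 0.2231]
force: [1.0, -0.6, -0.0]
opening: 0.0447
```

View pics/w11c.png

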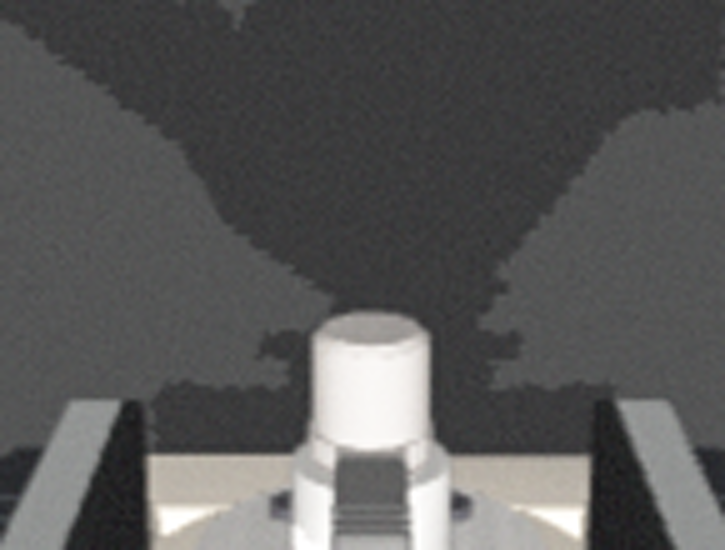

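View pics/s2c.png

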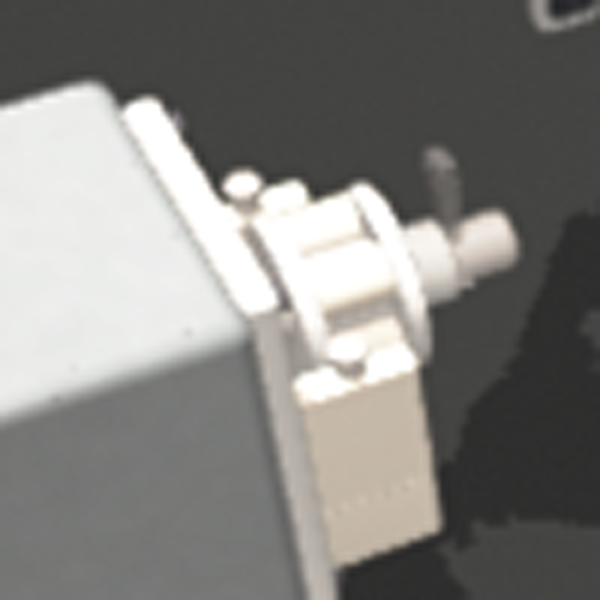

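View pics/s2.png

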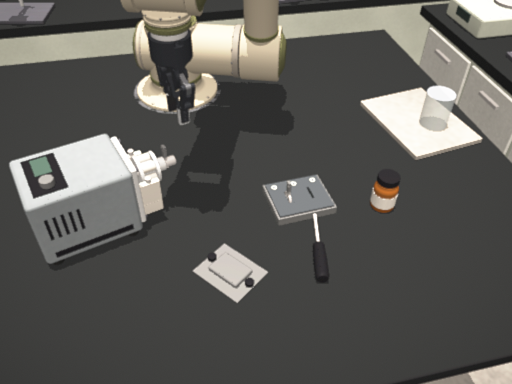

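```bash
python3 - <<'E'
from h import *
# upright clip prediction in the scene crop (x90,y120,k6)
c=np.array([.4452,-.0681]); 
for z in (.115,.143): print(z,(proj('scene',[[c[0],c[1],z]])-[90,120])*6)
from rig import status,ticket
s=status.observe(); print(s['time_s'],s['force'],s['joint_velocities'].round(3))
print(ticket.job_done())
E
```

```text
0.115 [[455.10821391 216.32336763]]
0.143 [[445.68740593 150.80550255]]
13.5 [-0.14953641  0.64061498  0.40431748] [-0.003  0.002 -0.002  0.001  0.003  0.002]
the job is handed in; nothing more can be done
None
```

The rotor is fully home and the smaller clip is snapped into the shaft groove. I let go of it and handed the job in at 13.5 s. The handover call gave no verdict.

- **Rotor:** I slid it about 12–13 mm at roughly 4–5 N until it met a hard stop. I then pushed to about 12 N and it did not move. The later pictures show the groove clear in front of the hub.
- **Clip:** I felt the 4 mm drop into the groove while sliding it lightly along the shaft. It then took up to about 12 N to press in, pulled itself home at the snap, and bottomed 12 mm lower, as specified. The highest force I read was 12 N, but I only read it at the end of each short move.
- **Last checks:**
  - In the wrist view the clip stands upright and centred against the hub.
  - In the scene view its tab matches where an upright clip should appear to within about 10 pixels of a 6x enlarged crop (about 1.5 image pixels).
  - The gripper is clear and reads near-zero force.
  - The larger clip, bottle, screwdriver and cover look unmoved.
- **Small disagreements:**
  - While I pressed, the arm drifted up to about 0.4 mm sideways and 1 mm towards the hub; I corrected this before the snap.
  - The wrist camera calibration shifted by about 1 mm during the run, so I lined the clip up with the shaft by comparing the two directly in the image.

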